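Slide a bay plate out of its shelf lane and mark it in the press

TASK

The thin yellow bay plate lies in a shelf lane too tight to reach into: slide it out past whichever end of the raised shelf is free until you can grip it by its long sides, then lay it flat on the blue marking press, between the white lines, with its far end under the head and touching the steel back stop. With the plate let go, press the red trigger to its halfway stop, wait there a full second, then press it fully down and release it, leaving the plate in place. Do not move or knock over the can, the bin or the two cartons, and never press the trigger fully without the plate in place.

Things in the scene. Friction and masses are not known exactly. Their poses are not given: they have to be found in the camera images.
- plate_center (a point): Centre (half-way up) of the loose thin rigid plate, painted yellow: 60 mm wide (own x) by 180 mm long (own y) by 5 mm thick (own z, up), about 145 g. It starts flat on the shelf in the lane, its long axis along the lane; both ends are alike.
- shelf: Fixed raised grey steel shelf; origin on the bench under its centre. Board 250 (own x) by 230 mm (own y), its top 100 mm above the origin, 12 mm thick, on corner legs. A lane along own y runs through the middle, open at both ends (y = -115, +115 mm), between two steel strips standing 14 mm above the board, inner faces at x = -36, +36 mm: fingers do not fit beside the plate in it.
- press: Fixed blue marking press; origin on the bench under the centre of its base, own x points from open front to back. Base 240 (x) by 190 (y) by 30 mm high; its flat top is the bed. Grey head bridging the bed at x = +40 to +85 mm, y = -73 to +73 mm, z = 76 to 116 mm, a thin stylus below it down to z = 58 mm; its legs leave an opening y = -51 to +51 mm. White lines along x at y = -42, +42 mm.
- bed_center (a point): Point on the bed top that lies under the centre of a plate in place: x = -5, y = 0, z = 30 mm in the press frame, same axes. A plate in place has its long axis along x, and its centre 2.5 mm above this point.
- back_stop (a point): Middle of the front face of the steel back stop, at the bed top: x = +85, y = 0, z = 30 mm in the press frame. The stop is 80 mm wide and 12 mm high, 10 mm thick, behind the head; the plate's far end touches it.
- trigger_top (a point): Centre of the flat top of the red round trigger cap (36 mm across) on the head, at x = +62.5, y = 0, z = 146 mm in the press frame when released; it is pushed straight down.
- trigger_first (a joint): First stage of the trigger, metres the cap has gone down relative to the plunger under it: 0 released, 0.007 at the halfway stop. Soft spring, 1 to 3 N.
- trigger_second (a joint): Second stage, metres the plunger has gone down: 0 until pushed with more than about 10.5 N, 0.007 fully down at about 13 N (cap then 14 mm below its released height). Both stages spring back.
- can: Loose tall can, green band, 70 mm across, 145 mm high, 0.5 kg, origin under its centre. It stands on the bench 195 mm or so from the shelf's centre, off one end of the lane, and blocks that end. Bystander.
- bin: Loose small blue open bin, 80 by 75 by 45 mm high, origin under its centre, on the bench off the other end of the lane; it is lower than the shelf board. Bystander.
- carton_near: Loose brown carton, 60 (x) by 160 (y) by 45 mm high, 0.6 kg, origin under its centre, on the shelf board beside the lane on the shelf's -x side. Bystander.
- carton_far: Loose white carton of the same size on the shelf's +x side of the lane. Bystander.
Things that resemble listed ones, but are neither listed nor needed, are in the scene too. There is more than one size of the part that bears plate_center; the job needs the smallest.

How it is judged (in metres and radians):
On the way, in this order (a step that is already met when the one before it is completed fails the run):
1. the plate, lying on the shelf, juts at least 35 mm past an end of the board ((y of plate_center in the frame of shelf above 0.06 m or y of plate_center in the frame of shelf below -0.06 m) and height (world z) of plate_center below 0.112 m and angle between plate_center's own z axis and vertical below 0.1 rad), for 0.1 s.
2. the plate is in place on the press and let go (x of plate_center in the frame of press between -0.012 and 0.002 m and y of plate_center in the frame of press between -0.01 and 0.01 m and z of plate_center in the frame of press below 0.0355 m and angle between the y axis of plate_center and the x axis of press, either way round below 0.12 rad and angle between plate_center's own z axis and vertical below 0.04 rad and contact force between the fingers and plate below 0.1 N), for 0.2 s.
3. the trigger is held at its halfway stop (x of plate_center in the frame of press between -0.012 and 0.002 m and y of plate_center in the frame of press between -0.01 and 0.01 m and z of plate_center in the frame of press below 0.0355 m and angle between the y axis of plate_center and the x axis of press, either way round below 0.12 rad and angle between plate_center's own z axis and vertical below 0.04 rad and value of joint trigger_first above 0.005 m and value of joint trigger_second below 0.0025 m), for 0.6 s.
4. the trigger is pressed fully down (x of plate_center in the frame of press between -0.012 and 0.002 m and y of plate_center in the frame of press between -0.01 and 0.01 m and z of plate_center in the frame of press below 0.0355 m and angle between the y axis of plate_center and the x axis of press, either way round below 0.12 rad and angle between plate_center's own z axis and vertical below 0.04 rad and value of joint trigger_second above 0.005 m), for 0.05 s.
At the end, for the whole second after the job is handed in: The plate lies flat on the press bed, its end within 7 mm of the back stop, within 10 mm of centre (between the white lines) and within 0.12 rad of square; the trigger is fully released; the can, bin and cartons stand where they were (x of plate_center in the frame of press between -0.012 and 0.002 m and y of plate_center in the frame of press between -0.01 and 0.01 m and z of plate_center in the frame of press below 0.0355 m and angle between the y axis of plate_center and the x axis of press, either way round below 0.12 rad and angle between plate_center's own z axis and vertical below 0.04 rad and value of joint each of trigger_first, trigger_second below 0.0015 m); the robot touches nothing.
It fails at once if the can is moved more than 25 mm or tipped (distance of can from where it was at the start of the episode above 0.025 m or angle between can's own z axis and vertical above 0.3 rad).
It fails at once if the bin is moved more than 25 mm or tipped (distance of bin from where it was at the start of the episode above 0.025 m or angle between bin's own z axis and vertical above 0.3 rad).
It fails at once if the carton near is moved more than 25 mm or tipped (distance of carton_near from where it was at the start of the episode above 0.025 m or angle between carton_near's own z axis and vertical above 0.3 rad).
It fails at once if the carton far is moved more than 25 mm or tipped (distance of carton_far from where it was at the start of the episode above 0.025 m or angle between carton_far's own z axis and vertical above 0.3 rad).
It fails at once if the trigger is pressed fully without the plate in place (value of joint trigger_second above 0.004 m and not (x of plate_center in the frame of press between -0.012 and 0.002 m and y of plate_center in the frame of press between -0.01 and 0.01 m and z of plate_center in the frame of press below 0.0355 m and angle between the y axis of plate_center and the x axis of press, either way round below 0.12 rad and angle between plate_center's own z axis and vertical below 0.04 rad)).
It also fails if it takes over 69 s, if anything falls off the work surface, if the arm or the gripper's body presses on something with over 40 N, if the wrist force passes 120 N, or if a joint passes its speed limit or range.

ROBOT

A 6-joint arm with a two-finger parallel gripper is mounted at the origin on the work surface. World frame = base frame: x ahead of the robot, y to its left, z up, the work surface at z = 0. Lengths are in m, angles in degrees, forces in N, time in s.
With the tool pointing down it reaches from about 0.35 to 0.875 m from the base axis. Payload 4.2 kg.
Tool frame: the origin (TCP) lies midway between the tips of the shut fingers; the grasp point (between the pads) lies 19 mm behind it; z points along the fingers, y is the line along which they close (so a half turn about z gives the same grasp; the last joint's range is limited). The gripper opens to 87 mm and grips with 3 to 60 N. Pads are 19 mm wide; open, the fingers measure 117 mm over their backs; the gripper's body (75 mm by 190 mm) begins 51 mm behind the grasp point.
Start: joints at [-60.012, 22.042, 0.453, 0, -68.411, -14.817], TCP at [0.164, -0.603, 0.223] pointing down, gripper open.
Joint ranges: [-179.83, 179.83], [-69.29, 118.12], [-61.27, 80.66], [-181.25, 117.63], [-171.15, -9.14], [-177.46, 177.46]. Speed limits (degrees/s): [159.86, 159.86, 180, 180, 180, 180].

INTERFACE

Orientations are given as a 3x3 rotation matrix whose columns are the frame's x, y, z axes.
In Python, from station import sense, capture, finish_job, silhouettes, landmark_of gives the robot as it stands.
- The arm moves only by the tool step_arm, never from a script. Its arguments are lists of equal length, an entry for each row: "linear": the shift along the tool's x, y, z in mm, a list of three; "delta_rot": the turn, a rotation vector about the tool's x, y, z in rad, a list of three; "grip": the finger opening in mm, from 0 to 87. A call has 1 to 10 rows; each row shifts and turns the commanded pose from where the row before left it, along the tool's axes as they then stand; what a row does not reach is not made up. A row lasts 1/8 s, in which the tool goes at most 62.5 mm and 10.7 degrees, less where a joint would pass 70% of its speed; a pose out of reach is approached as far as the arm can. A call with a gripper value outside its range is refused whole. The fingers move at their own pace and stop on an object; the grip force is fixed at half the most. Time passes only in rows, so rows that do not move let the fingers close. It gives the time, the measured TCP pose, the force, the opening and the grip force at its end, in the units of the state.
- sense(): the state, without advancing time (a new reading comes with each control period).
- capture(name): name is "side" or "top"; returns a dict with "img" (420x560x3 uint8, red, green, blue), "fx", "fy", "cx", "cy" (pixels), "world_to_cam" (4x4, takes a point from world to camera coordinates). Camera axes: x right, y up, looking along -z (the intrinsics and any distortion apply to the point x, -y, -z); pixel columns grow to the right and rows downward; lengths in m; the calibration is good to about 2 mm. A picture is of the moment at which its call begins. There is no depth.
- finish_job(): hands the job in; it is judged then, once.
Trained networks look in the newest picture that a camera, given by its name, has taken for a name from the list of things; names that differ only in an ending like _2 or _b are one class to them, and where a whole thing is asked for, a point or a joint stands for the part that bears it (a point fixed in the world has none). Each returns a list of dicts, best first, with "score" (0 to 1); they miss things now and then, are a little off and sometimes report something else, mostly with a low value. They report only what shows in the picture. A call takes as long as a camera call. They do not tell look-alikes from the thing itself.
- silhouettes(camera, label): "mask" (420x560 bool, what is visible of it) and "point" ([column, row] in pixels, amid what is visible of it).
- landmark_of(camera, label): "point" ([column, row] in pixels: a listed point, or the origin of a listed thing).
The state is a dict: "time_s": time; "joints": joint angles; "joint_velocities": joint speeds; "effort": joint torques, N m; "tcp_pos": TCP position; "ee_rot": TCP orientation; "wrist_force": force on the tool from outside, world axes, zero at the start; "moment": the same for the moment, N m; "gripper_width": opening from 0.0 (shut) to 1.0 (fully open); "gripper_force": force on a finger pad.
Only numpy, scipy, OpenCV 4.12 (cv2) and the standard library are available. Lean on these libraries where they do the work, as an engineer would, in place of code of your own. Each camera call takes 0.05 s, during which the arm holds its last target. There are 200 camera calls.

## Working session

There is one attempt and no reset: what is moved stays moved. The work goes in short steps, Python scripts to look and compute and a tool call to move; the robot and the scene stay as the last step left them, time stands still between calls to the robot, and variables do not carry over. Pictures are saved under pics/ and viewed, at most 10 in all, crops included, and the job is handed in when it is done.

Besides the shell and the picture viewer there is one more tool, called after "Emit:" as name(argument=value, ...) on one line, values as JSON. step_arm: Moves the arm, as the interface text tells. Its arguments: {"type":"object","properties":{"linear":{"type":"array"},"delta_rot":{"type":"array"},"grip":{"type":"array"}},"required":["linear","delta_rot","grip"]}

```bash
mkdir -p pics
cat > h.py <<'E'
import numpy as np, cv2
from station import *
def cap(n,save=None):
    c=capture(n)
    if save: cv2.imwrite(save,c["img"][...,::-1])
    return c
def proj(c,P):
    P=np.atleast_2d(P); q=(np.c_[P,np.ones(len(P))]@np.array(c["world_to_cam"]).T)[:,:3]
    return np.c_[c["fx"]*q[:,0]/-q[:,2]+c["cx"], c["fy"]*-q[:,1]/-q[:,2]+c["cy"]]
def ray(c,uv,z):
    T=np.array(c["world_to_cam"]);R=T[:3,:3];o=-R.T@T[:3,3]
    d=R.T@np.array([(uv[0]-c["cx"])/c["fx"],-(uv[1]-c["cy"])/c["fy"],-1])
    return o+d*(z-o[2])/d[2]
E
cat > a.py <<'E'
from h import *
C={n:cap(n,f"pics/{n}0.png") for n in("side","top")}
Z=dict(plate_center=.1025,shelf=0,press=0,bed_center=.03,back_stop=.03,trigger_top=.146,can=0,bin=0,carton_near=.1,carton_far=.1)
for n,c in C.items():
    print(n,{k:c[k] for k in c if k not in("img","world_to_cam")}, "campos",np.round(-np.array(c["world_to_cam"])[:3,:3].T@np.array(c["world_to_cam"])[:3,3],3))
    for k,z in Z.items():
        print(k,[(np.round(d["point"]).tolist(),round(d["score"],2),np.round(ray(c,d["point"],z)[:2],3).tolist()) for d in landmark_of(n,k)][:4])
s=sense();print(s["ee_rot"],s["tcp_pos"],s["wrist_force"],s["time_s"])
cv2.imwrite("pics/both.png",cv2.resize(np.hstack([C["top"]["img"],C["side"]["img"]]),(800,300))[...,::-1])
E
python3 a.py
```

```text
side {'fx': 409.4318584852066, 'fy': 409.4318584852066, 'cx': 280.0766793467997, 'cy': 216.27664291955907} campos [0.373 1.232 0.796]
plate_center [([255.0, 369.0], 0.86, [0.471, 0.674]), ([340.0, 301.0], 0.8, [0.288, 0.46]), ([236.0, 235.0], 0.63, [0.593, 0.178])]
shelf [([238.0, 263.0], 0.61, [0.593, 0.189])]
press [([210.0, 234.0], 0.6, [0.72, 0.027])]
bed_center []
back_stop [([247.0, 194.0], 0.95, [0.619, -0.232])]
trigger_top [([251.0, 167.0], 0.38, [0.599, -0.241])]
can [([238.0, 310.0], 0.77, [0.557, 0.399])]
bin [([240.0, 236.0], 0.38, [0.61, 0.028])]
carton_near [([260.0, 237.0], 0.87, [0.518, 0.185])]
carton_far [([205.0, 240.0], 0.82, [0.684, 0.207])]
top {'fx': 512.3670352262515, 'fy': 512.3670352262515, 'cx': 281.57959601899097, 'cy': 209.93760162216552} campos [0.363 0.076 1.803]
plate_center [([128.0, 211.0], 0.93, [0.49, 0.585]), ([202.0, 275.0], 0.89, [0.281, 0.336]), ([249.0, 181.0], 0.73, [0.594, 0.187]), ([376.0, 181.0], 0.53, [0.602, -0.239])]
shelf [([245.0, 185.0], 0.78, [0.594, 0.207])]
press [([361.0, 204.0], 0.85, [0.535, -0.206])]
bed_center [([366.0, 202.0], 0.61, [0.537, -0.217]), ([370.0, 177.0], 0.15, [0.625, -0.231])]
back_stop [([370.0, 181.0], 0.68, [0.613, -0.231])]
trigger_top [([376.0, 180.0], 0.55, [0.6, -0.23])]
can [([192.0, 192.0], 0.82, [0.567, 0.393])]
bin [([300.0, 182.0], 0.69, [0.607, 0.013]), ([364.0, 204.0], 0.17, [0.535, -0.217])]
carton_near [([247.0, 206.0], 0.66, [0.51, 0.192])]
carton_far [([244.0, 159.0], 0.57, [0.672, 0.204])]
[[-9.65150626e-01 -2.61694992e-01  2.46513522e-05]
 [-2.61694992e-01  9.65150626e-01  7.78863787e-06]
 [-2.58305155e-05  1.06607331e-06 -1.00000000e+00]] [ 0.16360191 -0.60319372  0.22255161] [-1.08431754  0.3598788   0.71790078] 1.1
```

View pics/top0.png

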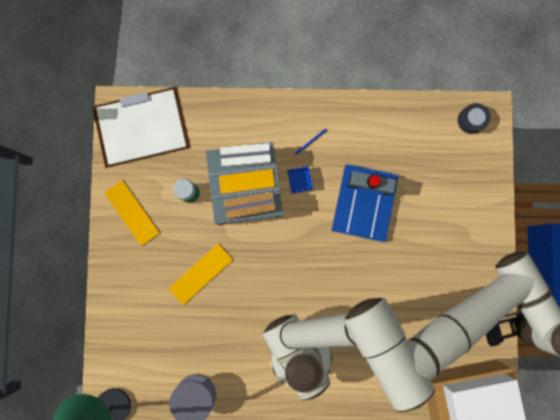

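View pics/side0.png

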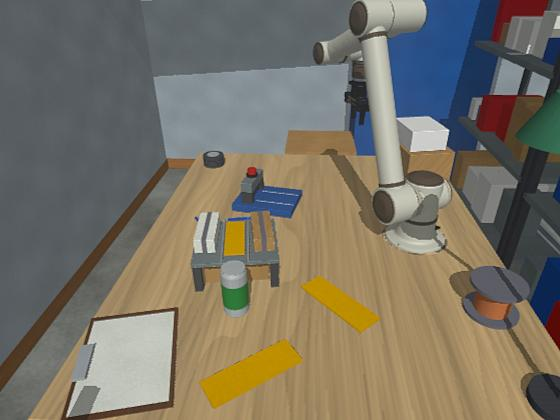

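The top view shows three yellow plates: (249,181) in the shelf lane, and loose ones at (131,212) and (201,274) on the bench. The lane one fits the description: it lies on the shelf between the cartons, and I'll check that it is the smallest. The can at (187,190) blocks the +y end and the bin at (300,181) is off the free −y end. The press is at (365,203) with its head and red cap at (374,181).

```bash
cat > b.py <<'E'
from h import *
def rect(c,m,z):
    cs,_=cv2.findContours(m.astype(np.uint8),cv2.RETR_EXTERNAL,cv2.CHAIN_APPROX_NONE)
    k=max(cs,key=cv2.contourArea)[:,0,:]
    P=np.array([ray(c,p,z)[:2] for p in k],np.float32)*1000
    return cv2.minAreaRect(P)
C={n:cap(n) for n in("top","side")}
for n,c in C.items():
    im=c["img"].astype(int);hsv=cv2.cvtColor(c["img"],cv2.COLOR_RGB2HSV);H,S,V=[hsv[...,i].astype(int) for i in range(3)]
    for d in silhouettes(n,"plate_center"):
        print(n,"plate",np.round(d["point"]),round(d["score"],2),[np.round(q,1) for q in rect(c,d["mask"],.105 if 0<d["point"][0]-225<35 else .005)])
    for L in("press","can","bin"):
        for d in silhouettes(n,L)[:2]:
            m=d["mask"]; print(n,L,np.round(d["point"]),round(d["score"],2),[np.round(q,1) for q in rect(c,m,.03)])
            if L=="press" and d["score"]>.3:
                k=cv2.dilate(m.astype(np.uint8),np.ones((5,5)))>0
                b=k&(H>100)&(H<130)&(S>130); print(" blue",[np.round(q,1) for q in rect(c,b,.03)])
                r=k&((H<8)|(H>172))&(S>150)
                v,u=np.nonzero(r);print(" red",u.mean(),v.mean(),np.round(ray(c,(u.mean(),v.mean()),.143),4))
                w=(k&(S<110)&(V>110)).astype(np.uint8)
                nn,lab,st,ce=cv2.connectedComponentsWithStats(w)
                for i in range(1,nn):
                    if st[i,4]>15:
                        v,u=np.nonzero(lab==i);P=np.array([ray(c,(a,e),.03)[:2] for a,e in zip(u,v)])
                        l=cv2.fitLine(P.astype(np.float32),2,0,.001,.001).ravel()
                        print("  line",st[i,4],np.round(P.mean(0),4),"ang",np.degrees(np.arctan2(l[1],l[0])).round(1),np.round(P.min(0),3),np.round(P.max(0),3))
t=C["top"]["img"][130:260,160:420];cv2.imwrite("pics/crop.png",cv2.resize(t,(780,390),interpolation=cv2.INTER_CUBIC)[...,::-1])
E
python3 b.py
```

```text
top plate [130. 212.] 0.92 [array([492.3, 603.4]), array([235.5,  82.3]), np.float64(36.7)]
top plate [198. 275.] 0.8 [array([282.6, 356.4]), array([ 79.8, 232.4]), np.float64(44.6)]
top plate [247. 178.] 0.63 [array([597.3, 194.8]), array([ 59.9, 179.7]), np.float64(8.3)]
top press [365. 201.] 0.88 [array([ 537.5, -213.2]), array([198. , 245.6]), np.float64(78.5)]
 blue [array([ 536.3, -214.3]), array([187.1, 234.8]), np.float64(78.7)]
 red 374.07438016528926 180.7520661157025 [ 0.5966 -0.2255  0.143 ]
  line 861 [ 0.532 -0.185] ang -9.0 [ 0.396 -0.333] [ 0.678 -0.09 ]
  line 177 [ 0.6215 -0.1923] ang 84.2 [ 0.597 -0.225] [ 0.646 -0.165]
  line 94 [ 0.5958 -0.2981] ang -43.3 [ 0.577 -0.315] [ 0.619 -0.27 ]
top can [185. 187.] 0.87 [array([571.3, 408. ]), array([94.1, 70.8]), np.float64(54.1)]
top bin [300. 181.] 0.66 [array([615.7,  14.2]), array([83.3, 75.8]), np.float64(11.2)]
side plate [236. 238.] 0.86 [array([595.2, 194.1]), array([ 59.5, 190.2]), np.float64(8.5)]
side plate [249. 370.] 0.76 [array([475.8, 682.3]), array([205.1,  72.5]), np.float64(36.3)]
side plate [342. 303.] 0.62 [array([280.4, 356. ]), array([ 87.1, 238. ]), np.float64(43.4)]
side plate [206. 234.] 0.6 [array([730.4,   9.6]), array([ 88.3, 269.3]), np.float64(6.6)]
side press [262. 195.] 0.85 [array([ 530.4, -286.8]), array([451.4, 267.3]), np.float64(88.1)]
 blue [array([ 534.9, -194.8]), array([225., 242.]), np.float64(78.6)]
 red 251.5 170.56451612903226 [ 0.5944 -0.2145  0.143 ]
  line 575 [ 0.5532 -0.2721] ang -67.5 [ 0.389 -0.54 ] [ 0.678 -0.044]
  line 57 [ 0.4897 -0.2544] ang -11.5 [ 0.417 -0.274] [ 0.563 -0.235]
  line 41 [ 0.525  -0.1756] ang -10.6 [ 0.473 -0.186] [ 0.578 -0.164]
side bin [262. 198.] 0.73 [array([ 529.2, -281.6]), array([437.4, 264. ]), np.float64(87.1)]
side bin [240. 222.] 0.54 [array([624.2, -39.1]), array([54.2,  7.1]), np.float64(3.2)]
```

View pics/crop.png

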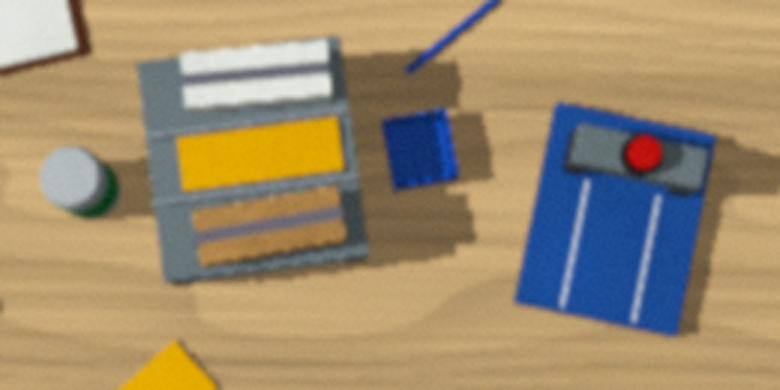

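Crop: the lane plate (crop 261,152) is pale-bordered by the strips, and measures 60x180 mm. The bench ones measure about 80x233 mm, so the lane plate is the right one. The −y (right) end is free above the low bin. I'll push the plate from the can end with nearly shut fingers.

Emit:
step_arm(linear=[[-37.5,44.9,0],[-37.5,44.9,0],[-37.5,44.9,0],[-37.5,44.9,0],[-37.5,44.9,0],[-37.5,44.9,0],[-37.5,44.9,0],[-37.5,44.9,0],[-37.5,44.9,0],[-37.5,44.9,0]], delta_rot=[[0,0,0],[0,0,0],[0,0,0],[0,0,0],[0,0,0],[0,0,0],[0,0,0],[0,0,0],[0,0,0],[0,0,0]], grip=[15,15,15,15,15,15,15,15,15,15])

```text
time_s: 2.85
tcp_pos: [0.4086, -0.0698, 0.2231]
ee_rot: [[-0.965, -0.262, 0.002], [-0.262, 0.965, 0.0], [-0.002, -0.0, -1.0]]
wrist_force: [1.7, -0.4, 0.2]
gripper_width: 0.178
gripper_force: 0.0
```

Emit:
step_arm(linear=[[-37.5,44.9,0],[-37.5,44.9,0],[-37.5,44.9,0],[-37.5,44.9,0],[-37.5,44.9,0],[-37.5,44.9,0],[-37.5,44.9,0],[0,0,0],[0,0,0],[0,0,0]], delta_rot=[[0,0,0],[0,0,0],[0,0,0],[0,0,0],[0,0,0],[0,0,0],[0,0,0],[0,0,-0.18125],[0,0,-0.18125],[0,0,-0.18125]], grip=[15,15,15,15,15,15,15,15,15,15])

```text
time_s: 4.1
tcp_pos: [0.5791, 0.3006, 0.2222]
ee_rot: [[-0.686, -0.728, -0.0], [-0.728, 0.686, -0.0], [0.0, -0.0, -1.0]]
wrist_force: [0.2, 0.1, -0.5]
gripper_width: 0.171
gripper_force: 0.0
```

Emit:
step_arm(linear=[[0,0,0],[0,0,0],[0,0,0],[0,0,0],[0,0,0],[0,0,0]], delta_rot=[[0,0,-0.18125],[0,0,-0.18125],[0,0,-0.18125],[0,0,-0.18125],[0,0,-0.18125],[0,0,0]], grip=[15,15,15,15,15,15])

```text
time_s: 4.85
tcp_pos: [0.5791, 0.3003, 0.2225]
ee_rot: [[0.141, -0.99, -0.0], [-0.99, -0.141, -0.0], [0.0, 0.0, -1.0]]
wrist_force: [-0.4, 0.4, 0.0]
gripper_width: 0.174
gripper_force: 0.0
```

Emit:
step_arm(linear=[[-2,0,50],[0,0,50],[0,0,15],[0,0,3],[0,0,2],[0,0,1],[0,0,0]], delta_rot=[[0,0,0],[0,0,0],[0,0,0],[0,0,0],[0,0,0],[0,0,0],[0,0,0]], grip=[15,15,15,15,15,15,15])

```text
time_s: 5.72
tcp_pos: [0.5792, 0.3027, 0.1027]
ee_rot: [[0.143, -0.99, 0.001], [-0.99, -0.143, 0.001], [-0.001, -0.002, -1.0]]
wrist_force: [-0.7, 0.2, -0.1]
gripper_width: 0.174
gripper_force: 0.0
```

Run:
```python
from h import *
c=cap("side"); cv2.imwrite("pics/s1.png",cv2.resize(c["img"][190:330,160:320],(640,560),interpolation=cv2.INTER_CUBIC)[...,::-1]); print(sense()["wrist_force"],sense()["tcp_pos"])
```

```text
[-0.05715063  0.27080367  0.23423916] [0.57914244 0.30255794 0.10247089]
```

View pics/s1.png

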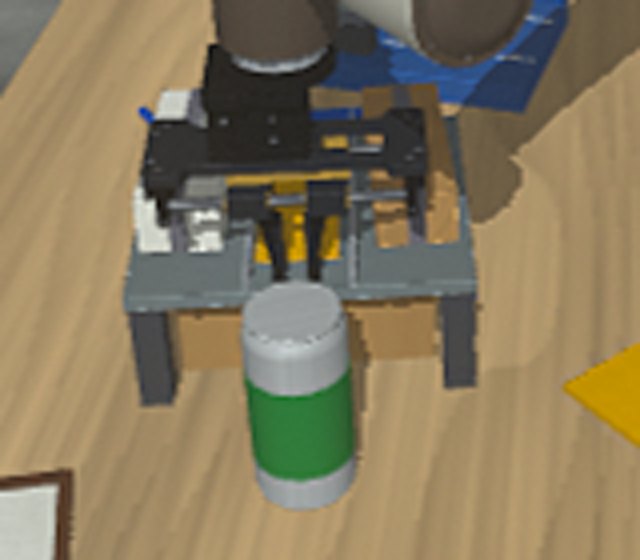

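The shut fingers stand in the lane at crop (295,270), behind the plate's end and clear of the can and strips. Pushing now.

Emit:
step_arm(linear=[[3,0,1],[5,0,0],[6,0,0],[6,0,0],[6,0,0],[6,0,0],[6,0,0],[6,0,0],[6,0,0],[0,0,0]], delta_rot=[[0,0,0],[0,0,0],[0,0,0],[0,0,0],[0,0,0],[0,0,0],[0,0,0],[0,0,0],[0,0,0],[0,0,0]], grip=[15,15,15,15,15,15,15,15,15,15])

```text
time_s: 7.02
tcp_pos: [0.586, 0.2522, 0.1006]
ee_rot: [[0.143, -0.99, -0.0], [-0.99, -0.143, -0.0], [0.0, 0.0, -1.0]]
wrist_force: [-0.0, -0.2, -0.8]
gripper_width: 0.171
gripper_force: 0.0
```

```bash
cat > p.py <<'E'
from b import rect
E
sed -n '1,6p' b.py > r.py
cat > p.py <<'E'
from r import *
import sys
z=float(sys.argv[1])
for n in("top","side"):
    c=cap(n)
    for d in silhouettes(n,"plate_center"):
        q=rect(c,d["mask"],z)
        if q[0][1]<350: print(n,np.round(d["point"]),round(d["score"],2),[np.round(a,1) for a in q])
s=sense();print(np.round(s["tcp_pos"],4),np.round(s["wrist_force"],1),s["time_s"])
E
python3 p.py .105
```

```text
top [262. 178.] 0.96 [array([603.9, 146.4]), array([ 61.4, 164. ]), np.float64(8.6)]
side [235. 240.] 0.54 [array([597.4, 206. ]), array([18.7, 79.2]), np.float64(9.4)]
[0.586  0.2528 0.1006] [ 0.5 -0.2 -0.5] 7.225
```

Emit:
step_arm(linear=[[6,0,-0.5],[6,0,0],[6,0,0],[6,0,0],[6,0,0],[6,0,0],[6,0,0],[5,0,0],[3,0,0],[0,0,0]], delta_rot=[[0,0,0],[0,0,0],[0,0,0],[0,0,0],[0,0,0],[0,0,0],[0,0,0],[0,0,0],[0,0,0],[0,0,0]], grip=[15,15,15,15,15,15,15,15,15,15])

```text
time_s: 8.48
tcp_pos: [0.5932, 0.203, 0.1011]
ee_rot: [[0.143, -0.99, -0.0], [-0.99, -0.143, -0.0], [0.0, 0.0, -1.0]]
wrist_force: [-0.0, -0.0, -0.1]
gripper_width: 0.17
gripper_force: 0.0
```

Emit:
step_arm(linear=[[-5,0,0],[0,0,-50],[0,0,-50],[50,0,0],[0,0,0]], delta_rot=[[0,0,0],[0,0,0],[0,0,0],[0,0,0],[0,0,0]], grip=[15,15,60,87,87])

```text
time_s: 9.1
tcp_pos: [0.5997, 0.1571, 0.2019]
ee_rot: [[0.141, -0.99, 0.001], [-0.99, -0.141, 0.0], [-0.0, -0.001, -1.0]]
wrist_force: [-0.7, 0.6, 0.5]
gripper_width: 0.43
gripper_force: 0.0
```

```bash
python3 p.py .105
python3 - <<'E'
from h import *
c=cap("top"); cv2.imwrite("pics/t2.png",cv2.resize(c["img"][130:230,190:330],(700,500),interpolation=cv2.INTER_CUBIC)[...,::-1])
E
```

```text
top [284. 174.] 0.79 [array([614.7,  72. ]), array([ 62.4, 113.4]), np.float64(6.7)]
side [234. 219.] 0.74 [array([606.3, 107.3]), array([ 59.8, 187.5]), np.float64(7.1)]
[0.5994 0.1594 0.2005] [-0.  -0.3  0.3] 9.3
```

View pics/t2.png

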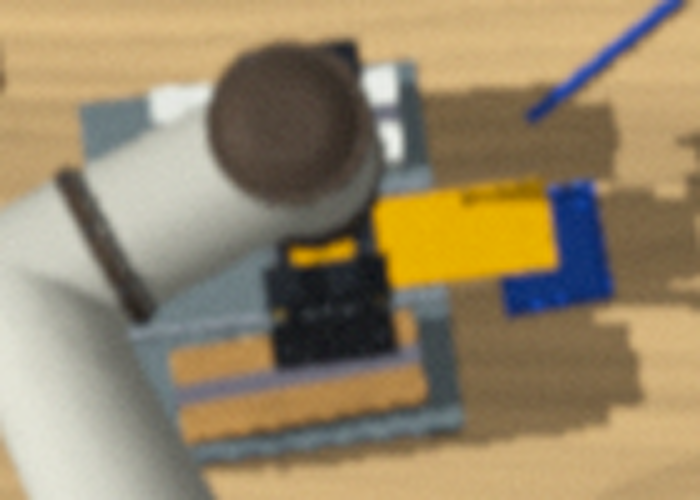

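The plate (crop 470,235) is flat and juts about 70 mm past the board edge (crop 437), over the bin. I'll grip it by its long sides about 40 mm from its centre, with the tips near its underside so they don't hit the bed later.

Emit:
step_arm(linear=[[48,0,0],[47,0,0],[0,0,40],[0,0,40],[0,0,12],[0,0,5],[0,0,2.5],[0,0,0],[0,0,0]], delta_rot=[[0,0,0],[0,0,0],[0,0,0],[0,0,0],[0,0,0],[0,0,0],[0,0,0],[0,0,0],[0,0,0]], grip=[87,87,87,87,87,87,87,87,87])

```text
time_s: 10.48
tcp_pos: [0.6138, 0.065, 0.1026]
ee_rot: [[0.144, -0.99, 0.002], [-0.99, -0.144, 0.001], [-0.0, -0.002, -1.0]]
wrist_force: [-0.1, -0.6, 0.2]
gripper_width: 1.0
gripper_force: 0.0
```

```bash
python3 p.py .105;  python3 - <<'E'
from h import *
c=cap("side"); cv2.imwrite("pics/s3.png",cv2.resize(c["img"][180:300,170:310],(700,600),interpolation=cv2.INTER_CUBIC)[...,::-1])
E
```

```text
top [197. 276.] 0.95 [array([287.4, 340.7]), array([ 77.1, 220.6]), np.float64(43.8)]
top [274. 182.] 0.62 [array([587.8, 128.5]), array([23.5, 60.1]), np.float64(0.8)]
side [237. 223.] 0.67 [array([605.4, 106.5]), array([ 60.5, 187. ]), np.float64(8.3)]
[0.6134 0.0648 0.1019] [-0.3  0.1 -0.3] 10.675
```

View pics/s3.png

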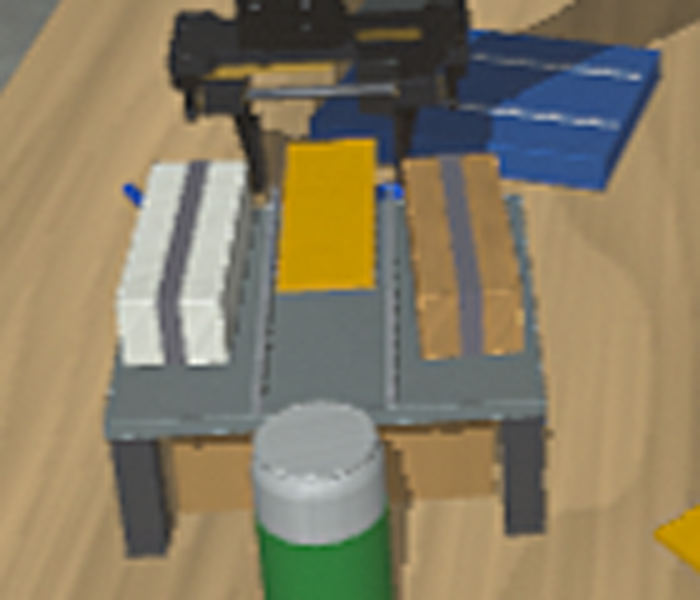

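The fingers (crop 255,170 and 403,165) straddle the plate beyond the strips' ends. Lowering a touch and closing.

Emit:
step_arm(linear=[[0,0,1.3],[0,0,0],[0,0,0],[0,0,0],[0,0,0],[0,0,0],[0,0,0]], delta_rot=[[0,0,0],[0,0,0],[0,0,0],[0,0,0],[0,0,0],[0,0,0],[0,0,0]], grip=[87,70,50,50,50,50,50])

```text
time_s: 11.6
tcp_pos: [0.6134, 0.0648, 0.1003]
ee_rot: [[0.144, -0.99, 0.0], [-0.99, -0.144, 0.0], [0.0, -0.0, -1.0]]
wrist_force: [-0.1, 0.1, 0.1]
gripper_width: 0.685
gripper_force: 30.0
```

Emit:
step_arm(linear=[[0,0,-2],[0,0,-5],[0,0,-10],[0,0,-20],[0,0,-30],[0,0,-30],[0,0,0]], delta_rot=[[0,0,0],[0,0,0],[0,0,0],[0,0,0],[0,0,0],[0,0,0],[0,0,0]], grip=[50,50,50,50,50,50,50])

```text
time_s: 12.48
tcp_pos: [0.615, 0.0652, 0.201]
ee_rot: [[0.144, -0.99, 0.007], [-0.99, -0.144, 0.002], [-0.001, -0.007, -1.0]]
wrist_force: [0.1, 0.3, -1.4]
gripper_width: 0.681
gripper_force: 30.0
```

```bash
python3 p.py .2
python3 - <<'E'
from h import *
c=cap("side"); cv2.imwrite("pics/s4.png",cv2.resize(c["img"][150:290,170:310],(600,600),interpolation=cv2.INTER_CUBIC)[...,::-1])
E
```

```text
top [200. 276.] 0.94 [array([293. , 325.8]), array([ 73. , 212.3]), np.float64(43.8)]
top [274. 175.] 0.57 [array([585.6, 128. ]), array([18.8, 63.8]), np.float64(24.2)]
side [236. 196.] 0.55 [array([606.1, 105.8]), array([ 59.1, 189. ]), np.float64(8.6)]
side [268. 196.] 0.21 [array([486. ,  64.5]), array([187.3, 338.5]), np.float64(1.3)]
[0.6123 0.0646 0.1959] [-0.4 -0.3 -1.3] 12.675
```

View pics/s4.png

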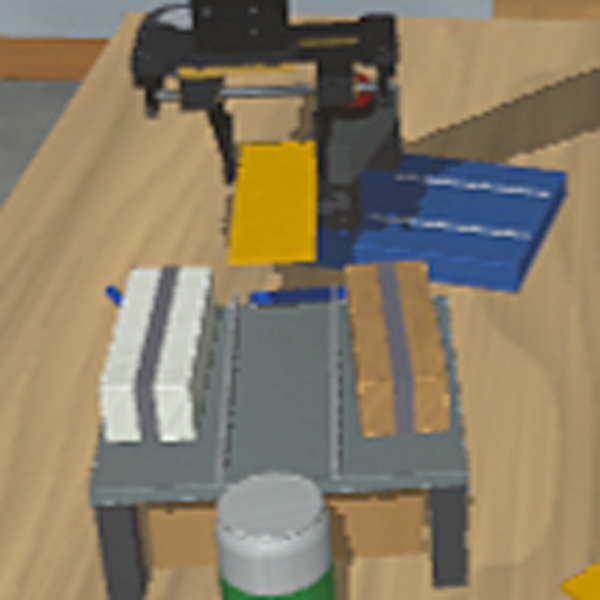

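The plate is held flat (crop 275,200), its lane-end side free, clear of the shelf. Moving it in front of the press and turning it.

Emit:
step_arm(linear=[[20,20,0],[28,28,0],[28,28,0],[30,30,0],[30,30,0],[30,30,0],[28,28,0],[20,20,0],[12,11,0],[0,0,0]], delta_rot=[[0,0,0],[0,0,0],[0,0,0],[0,0,0],[0,0,0],[0,0,0],[0,0,0.1],[0,0,0.13],[0,0,0.15],[0,0,0.15]], grip=[50,50,50,50,50,50,50,50,50,50])

```text
time_s: 13.98
tcp_pos: [0.4165, -0.1876, 0.1965]
ee_rot: [[-0.383, -0.924, -0.002], [-0.924, 0.383, 0.0], [0.001, 0.002, -1.0]]
wrist_force: [0.3, 0.3, -1.6]
gripper_width: 0.679
gripper_force: 30.0
```

Emit:
step_arm(linear=[[0,0,0],[0,0,0],[0,0,0],[0,0,0],[0,0,0],[0,0,0],[0,0,0],[0,0,0],[0,0,0],[0,0,0]], delta_rot=[[0,0,0.15],[0,0,0.16],[0,0,0.16],[0,0,0.16],[0,0,0.16],[0,0,0.16],[0,0,0.16],[0,0,0.16],[0,0,0.111],[0,0,0]], grip=[50,50,50,50,50,50,50,50,50,50])

```text
time_s: 15.22
tcp_pos: [0.4175, -0.1868, 0.1965]
ee_rot: [[-0.981, 0.194, -0.002], [0.194, 0.981, 0.0], [0.002, -0.0, -1.0]]
wrist_force: [-0.3, 0.4, -1.6]
gripper_width: 0.678
gripper_force: 30.0
```

```bash
cat > q.py <<'E'
from r import *
import sys
z=float(sys.argv[1]); o=np.array([.536,-.214]);a=np.radians(-11.2);R=np.array([[np.cos(a),np.sin(a)],[-np.sin(a),np.cos(a)]])
for n in("top","side"):
    c=cap(n)
    for d in silhouettes(n,"plate_center"):
        q=rect(c,d["mask"],z)
        if q[0][1]<50: print(n,np.round(d["point"]),round(d["score"],2),[np.round(x,1) for x in q],"press xy",np.round(R@(np.array(q[0])/1000-o),4))
s=sense();print(np.round(s["tcp_pos"],4),np.round(s["wrist_force"],1),s["time_s"],"tcp press",np.round(R@(s["tcp_pos"][:2]-o),4),np.round(s["joints"],0),np.round(s["ee_rot"],3).tolist())
E
python3 q.py .2
```

```text
top [369. 206.] 0.67 [array([ 514.6, -204.6]), array([63.4, 64.1]), np.float64(80.7)] press xy [-0.0228  0.0051]
side [288. 159.] 0.67 [array([ 485.5, -196.7]), array([ 72.9, 113.7]), np.float64(81.3)] press xy [-0.0529  0.0071]
[ 0.4179 -0.1869  0.197 ] [ 0.1 -0.3 -0.8] 15.425 tcp press [-0.1212  0.0037] [ -4.   7. -24.  -0. -59. -98.] [[-0.981, 0.194, -0.001], [0.194, 0.981, 0.0], [0.001, -0.0, -1.0]]
```

Emit:
step_arm(linear=[[0,-3.7,30],[0,0,45],[0,0,45],[0,0,25],[0,0,10],[0,0,2],[0,0,0]], delta_rot=[[0,0,0],[0,0,0],[0,0,0],[0,0,0],[0,0,0],[0,0,0],[0,0,0]], grip=[50,50,50,50,50,50,50])

```text
time_s: 16.3
tcp_pos: [0.4182, -0.1906, 0.0411]
ee_rot: [[-0.981, 0.195, 0.002], [0.195, 0.981, -0.0], [-0.002, 0.0, -1.0]]
wrist_force: [0.7, 0.1, -0.6]
gripper_width: 0.681
gripper_force: 30.0
```

```bash
python3 q.py .043
python3 - <<'E'
from h import *
c=cap("side"); t=cap("top")
A=cv2.resize(c["img"][150:230,210:320],(550,400),interpolation=cv2.INTER_CUBIC); cv2.imwrite("pics/s5.png",A[...,::-1])
E
```

```text
top [360. 210.] 0.66 [array([ 513.3, -208.5]), array([63.1, 68.6]), np.float64(79.9)] press xy [-0.0233  0.001 ]
side [285. 196.] 0.83 [array([ 488.4, -206.8]), array([ 71.8, 112.5]), np.float64(79.9)] press xy [-0.0481 -0.0022]
[ 0.4179 -0.1906  0.0411] [-0.4  0.6 -1.6] 16.5 tcp press [-0.1204  0.    ] [ -4.  19. -36.   0. -35. -97.] [[-0.981, 0.195, 0.002], [0.195, 0.981, -0.0], [-0.002, 0.0, -1.0]]
```

View pics/s5.png

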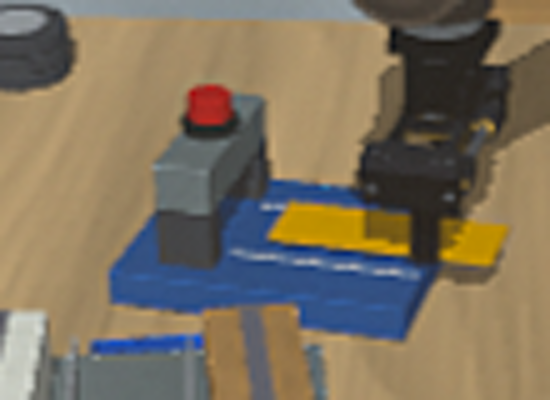

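The plate is level, low over the bed between the white lines (far end at crop 275,235), and heading under the head. Sliding in.

Emit:
step_arm(linear=[[-15,0,0],[-20,0,0],[-20,0,0],[-8,0,0],[0,0,4],[0,0,3],[0,0,1.5],[0,0,1],[0,0,0]], delta_rot=[[0,0,0],[0,0,0],[0,0,0],[0,0,0],[0,0,0],[0,0,0],[0,0,0],[0,0,0],[0,0,0]], grip=[50,50,50,50,50,50,50,50,50])

```text
time_s: 17.73
tcp_pos: [0.4789, -0.2028, 0.0308]
ee_rot: [[-0.981, 0.195, -0.0], [0.195, 0.981, -0.0], [0.0, -0.0, -1.0]]
wrist_force: [-0.2, 0.3, -2.0]
gripper_width: 0.676
gripper_force: 30.0
```

Emit:
step_arm(linear=[[-3,0,0],[-3,0,0],[-2,0,0],[-2,0,0],[0,0,0]], delta_rot=[[0,0,0],[0,0,0],[0,0,0],[0,0,0],[0,0,0]], grip=[50,50,50,50,50])

```text
time_s: 18.35
tcp_pos: [0.4892, -0.2048, 0.0308]
ee_rot: [[-0.981, 0.195, 0.0], [0.195, 0.981, -0.0], [-0.0, 0.0, -1.0]]
wrist_force: [-0.6, -0.2, -1.6]
gripper_width: 0.677
gripper_force: 30.0
```

Emit:
step_arm(linear=[[-1,0,0],[-1,0,0],[-1,0,0],[0,0,0]], delta_rot=[[0,0,0],[0,0,0],[0,0,0],[0,0,0]], grip=[50,50,50,50])

```text
time_s: 18.85
tcp_pos: [0.492, -0.2054, 0.0308]
ee_rot: [[-0.981, 0.195, 0.0], [0.195, 0.981, -0.0], [-0.0, 0.0, -1.0]]
wrist_force: [0.0, -0.1, -1.3]
gripper_width: 0.681
gripper_force: 30.0
```

```bash
python3 q.py .035
```

```text
top [363. 222.] 0.55 [array([ 456.1, -194.7]), array([60.9, 26.7]), np.float64(78.2)] press xy [-0.0822  0.0034]
side [272. 194.] 0.76 [array([ 551.8, -215.5]), array([80.4, 77.7]), np.float64(3.0)] press xy [0.0158 0.0016]
[ 0.4919 -0.2054  0.0308] [-0.   0.4 -1.5] 19.05 tcp press [-0.0449 -0.0001] [ -5.  26. -26.   0. -38. -96.] [[-0.981, 0.195, 0.0], [0.195, 0.981, -0.0], [-0.0, 0.0, -1.0]]
```

Emit:
step_arm(linear=[[-1,0,0],[-1,0,0],[0,0,0]], delta_rot=[[0,0,0],[0,0,0],[0,0,0]], grip=[50,50,50])

```text
time_s: 19.42
tcp_pos: [0.494, -0.2058, 0.0308]
ee_rot: [[-0.981, 0.195, 0.0], [0.195, 0.981, -0.0], [-0.0, -0.0, -1.0]]
wrist_force: [0.2, 0.2, -1.8]
gripper_width: 0.685
gripper_force: 30.0
```

Emit:
step_arm(linear=[[-1,0,0],[0,0,0]], delta_rot=[[0,0,0],[0,0,0]], grip=[50,50])

```text
time_s: 19.68
tcp_pos: [0.4947, -0.2059, 0.0307]
ee_rot: [[-0.981, 0.195, -0.0], [0.195, 0.981, 0.0], [0.0, -0.0, -1.0]]
wrist_force: [-0.3, -1.1, 0.3]
gripper_width: 0.685
gripper_force: 30.0
```

Emit:
step_arm(linear=[[-1,0,0],[0,0,0]], delta_rot=[[0,0,0],[0,0,0]], grip=[50,50])

```text
time_s: 19.92
tcp_pos: [0.4947, -0.206, 0.0305]
ee_rot: [[-0.981, 0.195, -0.002], [0.195, 0.981, 0.0], [0.002, -0.0, -1.0]]
wrist_force: [-2.1, 1.1, -0.7]
gripper_width: 0.684
gripper_force: 30.4
```

Emit:
step_arm(linear=[[-1,0,0],[0,0,0]], delta_rot=[[0,0,0],[0,0,0]], grip=[50,50])

```text
time_s: 20.18
tcp_pos: [0.4948, -0.206, 0.0305]
ee_rot: [[-0.981, 0.195, -0.004], [0.195, 0.981, 0.001], [0.004, -0.0, -1.0]]
wrist_force: [-4.7, 2.0, 2.6]
gripper_width: 0.683
gripper_force: 31.6
```

Emit:
step_arm(linear=[[1.5,0,0],[0,0,0],[0,0,0],[0,0,0],[0,0,0],[0,0,-20],[0,0,-40],[20,0,-50],[30,0,-40],[0,0,0]], delta_rot=[[0,0,0],[0,0,0],[0,0,0],[0,0,0],[0,0,0],[0,0,0],[0,0,0],[0,0,0],[0,0,0],[0,0,0]], grip=[50,70,82,82,82,82,82,60,0,0])

```text
time_s: 21.42
tcp_pos: [0.4468, -0.1964, 0.1844]
ee_rot: [[-0.981, 0.195, 0.008], [0.195, 0.981, -0.001], [-0.008, 0.001, -1.0]]
wrist_force: [-0.3, 0.0, -0.9]
gripper_width: 0.685
gripper_force: 0.0
```

```bash
python3 q.py .035
python3 - <<'E'
from h import *
c=cap("side"); t=cap("top")
A=cv2.resize(c["img"][150:230,210:320],(550,400),interpolation=cv2.INTER_CUBIC); cv2.imwrite("pics/s6.png",A[...,::-1])
E
```

```text
top [366. 196.] 0.64 [array([ 559.3, -216.9]), array([59. , 50.6]), np.float64(81.2)] press xy [0.0234 0.0017]
side [276. 196.] 0.72 [array([ 516.3, -207.2]), array([ 65.9, 157.1]), np.float64(77.9)] press xy [-0.0207  0.0028]
[ 0.446  -0.1962  0.1797] [ 0.1 -0.4 -0.6] 21.625 tcp press [-0.0917  0.    ] [ -5.  11. -22.  -0. -57. -97.] [[-0.981, 0.195, -0.002], [0.195, 0.981, 0.0], [0.002, 0.0, -1.0]]
```

View pics/s6.png

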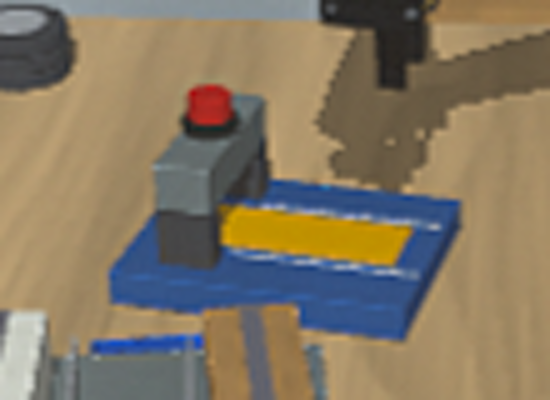

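The plate (crop 315,235) lies flat between the white lines, under the head and let go; the red cap is at crop (210,105). Now to the trigger.

Emit:
step_arm(linear=[[-40,0,0],[-50,0,0],[-44,0,0],[-20,0,0],[0,0,15],[0,0,10],[0,0,3],[0,0,0],[0,0,0]], delta_rot=[[0,0,0],[0,0,0],[0,0,0],[0,0,0],[0,0,0],[0,0,0],[0,0,0],[0,0,0],[0,0,0]], grip=[0,0,0,0,0,0,0,0,0])

```text
time_s: 22.85
tcp_pos: [0.5974, -0.2263, 0.1535]
ee_rot: [[-0.981, 0.195, 0.001], [0.195, 0.981, -0.0], [-0.001, -0.0, -1.0]]
wrist_force: [0.0, 0.6, 0.4]
gripper_width: 0.005
gripper_force: 0.0
```

```bash
python3 q.py .035|tail -1;  python3 - <<'E'
from h import *
c=cap("side")
A=cv2.resize(c["img"][140:220,210:320],(550,400),interpolation=cv2.INTER_CUBIC); cv2.imwrite("pics/s7.png",A[...,::-1])
E
```

```text
[ 0.5974 -0.2263  0.1533] [-0.4  0.  -1.5] 23.05 tcp press [ 0.0626 -0.0001] [ -6.  26.  -3.   0. -61. -95.] [[-0.981, 0.195, 0.001], [0.195, 0.981, -0.0], [-0.001, 0.0, -1.0]]
```

View pics/s7.png

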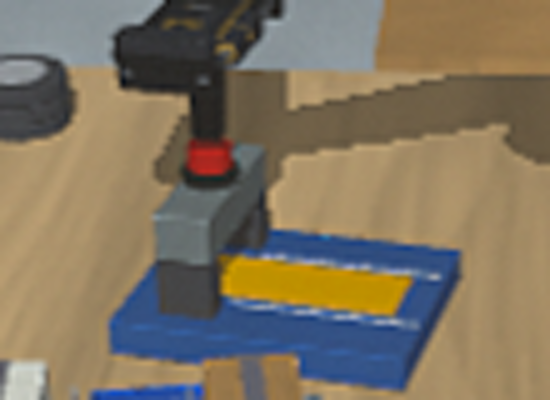

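The shut fingers (crop 210,110) are centred over the red cap. Pressing towards halfway (z = 0.139).

Emit:
step_arm(linear=[[0,0,5],[0,0,3],[0,0,2],[0,0,2],[0,0,1.5],[0,0,0]], delta_rot=[[0,0,0],[0,0,0],[0,0,0],[0,0,0],[0,0,0],[0,0,0]], grip=[0,0,0,0,0,0])

```text
time_s: 23.85
tcp_pos: [0.5973, -0.2263, 0.1395]
ee_rot: [[-0.981, 0.195, 0.0], [0.195, 0.981, -0.0], [-0.0, -0.0, -1.0]]
wrist_force: [-1.5, 0.5, 3.0]
gripper_width: 0.004
gripper_force: 1.7
```

Emit:
step_arm(linear=[[0,0,0.7],[0,0,0],[0,0,0]], delta_rot=[[0,0,0],[0,0,0],[0,0,0]], grip=[0,0,0])

```text
time_s: 24.22
tcp_pos: [0.5973, -0.2263, 0.1394]
ee_rot: [[-0.981, 0.195, 0.0], [0.195, 0.981, -0.0], [-0.001, -0.0, -1.0]]
wrist_force: [-2.4, 0.7, 6.0]
gripper_width: 0.004
gripper_force: 2.9
```

The cap is at the halfway stop: the force rises to 6 N without motion. Holding over a second, then fully down in steps.

Emit:
step_arm(linear=[[0,0,0],[0,0,0],[0,0,0],[0,0,0],[0,0,0],[0,0,0],[0,0,0],[0,0,0],[0,0,0],[0,0,0]], delta_rot=[[0,0,0],[0,0,0],[0,0,0],[0,0,0],[0,0,0],[0,0,0],[0,0,0],[0,0,0],[0,0,0],[0,0,0]], grip=[0,0,0,0,0,0,0,0,0,0])

```text
time_s: 25.48
tcp_pos: [0.5973, -0.2263, 0.1394]
ee_rot: [[-0.981, 0.195, 0.001], [0.195, 0.981, -0.0], [-0.001, -0.0, -1.0]]
wrist_force: [-1.3, 2.2, 5.5]
gripper_width: 0.002
gripper_force: 2.9
```

Emit:
step_arm(linear=[[0,0,2],[0,0,2],[0,0,2],[0,0,2],[0,0,1],[0,0,0],[0,0,0]], delta_rot=[[0,0,0],[0,0,0],[0,0,0],[0,0,0],[0,0,0],[0,0,0],[0,0,0]], grip=[0,0,0,0,0,0,0])

```text
time_s: 26.35
tcp_pos: [0.5974, -0.2263, 0.1323]
ee_rot: [[-0.981, 0.194, 0.001], [0.194, 0.981, -0.001], [-0.001, -0.001, -1.0]]
wrist_force: [-3.4, 3.1, 12.4]
gripper_width: 0.001
gripper_force: 6.2
```

Emit:
step_arm(linear=[[0,0,1],[0,0,0],[0,0,0]], delta_rot=[[0,0,0],[0,0,0],[0,0,0]], grip=[0,0,0])

```text
time_s: 26.72
tcp_pos: [0.5975, -0.2263, 0.1322]
ee_rot: [[-0.981, 0.194, 0.002], [0.194, 0.981, -0.001], [-0.002, -0.001, -1.0]]
wrist_force: [-6.0, 3.7, 15.9]
gripper_width: 0.001
gripper_force: 7.9
```

Emit:
step_arm(linear=[[0,0,-5],[0,0,-8],[0,0,-20],[0,0,-40],[50,0,-20],[50,0,0],[50,0,0],[0,0,0]], delta_rot=[[0,0,0],[0,0,0],[0,0,0],[0,0,0],[0,0,0],[0,0,0],[0,0,0],[0,0,0]], grip=[0,0,0,0,0,0,0,0])

```text
time_s: 27.72
tcp_pos: [0.4467, -0.1966, 0.2214]
ee_rot: [[-0.981, 0.195, -0.001], [0.195, 0.981, 0.001], [0.001, 0.001, -1.0]]
wrist_force: [0.5, -0.3, 1.1]
gripper_width: 0.007
gripper_force: 0.0
```

```bash
python3 q.py .035;  python3 a.py | grep -E "can|bin|carton"
```

```text
top [367. 192.] 0.64 [array([ 564.9, -216.7]), array([61.4, 43. ]), np.float64(82.6)] press xy [0.0288 0.0029]
top [370. 183.] 0.24 [array([ 597.6, -223.1]), array([194. , 121.1]), np.float64(79.8)] press xy [0.0622 0.003 ]
side [274. 197.] 0.56 [array([ 516.5, -207.4]), array([ 82.7, 158.2]), np.float64(78.5)] press xy [-0.0204  0.0027]
side [256. 169.] 0.16 [array([ 631.3, -455. ]), array([31.9, 77.5]), np.float64(7.1)] press xy [ 0.1403 -0.2179]
[ 0.4512 -0.1972  0.2215] [0.2 0.2 0.2] 27.925 tcp press [-0.0865 -0.    ] [ -5.   9. -18.   0. -63. -97.] [[-0.981, 0.195, 0.0], [0.195, 0.981, -0.0], [-0.001, -0.0, -1.0]]
can [([238.0, 308.0], 0.56, [0.558, 0.392])]
bin [([240.0, 236.0], 0.39, [0.609, 0.03])]
carton_near [([239.0, 239.0], 0.7, [0.579, 0.197])]
carton_far [([208.0, 237.0], 0.93, [0.677, 0.194])]
can [([191.0, 192.0], 0.83, [0.567, 0.397])]
bin [([298.0, 182.0], 0.78, [0.61, 0.02])]
carton_near [([251.0, 205.0], 0.86, [0.515, 0.178])]
carton_far [([244.0, 157.0], 0.87, [0.678, 0.204])]
```

The force rose to 16 N with no more motion, so the trigger went fully down. It was then released, with the plate and bystanders unmoved. Handing in.

```bash
python3 -c "
from station import *
print(finish_job())"
```

```text
the job is handed in; nothing more can be done
None
```

I handed the job in at about 28 s, with no verdict returned: the plate is on the press against the back stop, the trigger was held at halfway for over a second, then pressed fully and released, and the can, bin and cartons were not seen to move.

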